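# Unhook the red coffee tamper from its keyhole rack

### The job

Take the red-handled coffee tamper out of the blue rack: slide it along its keyhole slot to the wide end and lift it out there. Then set it down, without dropping it, standing upright on the round wooden board, and leave the black-handled tamper hanging where it is.

Things in the scene. Friction and masses are not known exactly. Their poses are not given: they have to be found in the camera images.
- red_tamper_mid (a point): Red-handled coffee tamper, loose, 0.25 kg, round about its upright z axis, 109 mm tall. From the underside up: steel base 40 mm across, 0-22 mm; stem 10 across, 22-48; collar 34 across, 48-56; straight red handle 30 across, 56-109 (grip here). This point: on the axis, 54.5 mm up, 28 mm below mid-handle. It hangs by its collar on the rack's sheet near a slot's narrow end, base below the sheet.
- black_tamper_mid (a point): The same tamper with a black handle, hanging in the rack's other slot, to be left there. Same sizes and same point as for the red one.
- rack: Fixed blue rack; level sheet 157 (x) by 230 mm, 8 thick, top at z = 90 mm. Origin: under it on the worktop; x away from the robot, along the slots. Two keyhole slots, at y = +55 and -55 mm: 18 mm wide up to x = 44, wide round hole dia. 58 centred at x = -35 mm. Base and collar pass only that hole (a tamper let go there falls through); the base is clear once raised 48 mm from hanging.
- board: Round wooden board, fixed, lying flat and empty: 240 mm diameter, 14 mm thick. Origin: the centre of its underside, on the worktop.
Things that resemble listed ones, but are neither listed nor needed, are in the scene too. Of the things like the part that bears red_tamper_mid, leave any that is green, pink or turquoise; of the rest the smaller one is meant.

How it is judged:
By the outcome, as a careful person would: the job done as asked, in the order asked, and still so for the second after the job is handed in, with the robot touching nothing.
It also fails if it takes over 42 s, if anything falls off the work surface, if the arm or the gripper's body presses on something with over 40 N, if the wrist force passes 120 N, or if a joint passes its speed limit or range.

### The arm

A 6-joint arm with a two-finger parallel gripper is mounted at the origin on a cart in front of the work surface, level with it; the furniture and walls round the work are solid. World frame = base frame: x ahead of the robot, y to its left, z up, the work surface at z = 0. Lengths are in m, angles in rad, forces in N, time in s.
With the tool pointing down it reaches from about 0.25 to 0.775 m from the base axis. Payload 4 kg.
Tool frame: the origin (TCP) lies on the centre line of the jaws, within the pads' length; the fingertips stand 14 mm ahead of it and the grasp point (between the pads) lies 5 mm behind it (robot.tcp_to_tips is the distance from the TCP to the fingertips, in m); z points along the fingers, y is the line along which they close (so a half turn about z gives the same grasp; the last joint's range is limited). The gripper opens to 94 mm and grips with 3 to 60 N. Pads are 16 mm wide; open, the fingers measure 119 mm over their backs; the gripper's body (75 mm by 177 mm) begins 78 mm behind the grasp point.
Start: joints at [-1.391, 0.087, 1.371, -0, 1.684, -0.103], TCP at [0.153, -0.528, 0.22] pointing down, gripper open.
Joint ranges: [-3.1, 3.1], [-0.76, 2.03], [0.27, 2.55], [-1.08, 4.22], [0.17, 2.65], [-2.57, 2.57]. Speed limits (rad/s): [2.79, 2.79, 3.14, 3.14, 3.14, 3.14].

### API

Orientations are given as [roll, pitch, yaw] about the fixed x, y, z axes, in that order (R = Rz(yaw) Ry(pitch) Rx(roll)).
In Python, from bench import robot gives the robot as it stands.
- The arm moves only by the tool carry_out, never from a script. Its argument "increments" is a list of rows, each a list of 3 entries, a list of its own where there are three numbers: the closure in counts, from 0 (fully open) to 255 (shut), then the shift along the tool's x, y, z in mm, then the turn about the tool's z in degrees. In form: [[fingers, [dx, dy, dz], twist], ...]. A call has 1 to 8 rows; each row shifts and turns the commanded pose from where the row before left it, along the tool's axes as they then stand; what a row does not reach is not made up. A row lasts 1/10 s, in which the tool goes at most 50 mm and 8.59 degrees, less where a joint would pass 70% of its speed; a pose out of reach is approached as far as the arm can. A call with a gripper value outside its range is refused whole. The fingers move at their own pace and stop on an object; the grip force is fixed at half the most. Time passes only in rows, so rows that do not move let the fingers close. It gives the time, the measured TCP pose, the force, the opening and the grip force at its end, in the units of the state.
- robot.get_obs(): the state, without advancing time (a new reading comes with each control period).
- robot.snapshot(name): name is "side" or "top" or "wrist"; returns the picture (480x640x3 uint8, blue, green, red); there is no depth.
- robot.get_calibration(name): a dict with "vfov" (degrees; the focal length in pixels is half the picture's height over the tangent of half this angle, whatever the lens; pixels are square), "cx", "cy" (the principal point, pixels), "T" (4x4, takes a point from camera to world coordinates). Camera axes: x right, y down, z forward; pixel columns grow to the right and rows downward; lengths in m; the calibration is good to about 2 mm. A picture is of the moment at which its call begins: read the wrist's pose just before it. get_calibration takes no time and is no camera call; for the wrist camera it gives the pose at the moment of the call.
- robot.close_job(): hands the job in; it is judged then, once.
The state is a dict: "time": time; "joint_positions": joint angles; "qvel": joint speeds; "joint_torque": joint torques, N m; "tool_pos": TCP position; "ee_rot": TCP orientation; "wrist_force": force on the tool from outside, world axes, zero at the start; "wrist_torque": the same for the moment, N m; "width": finger opening in m; "finger_force": force on a finger pad.
Only numpy, scipy, OpenCV 4.12 (cv2) and the standard library are available. Lean on these libraries where they do the work, as an engineer would, in place of code of your own. Each camera call takes 0.05 s, during which the arm holds its last target. There are 200 camera calls.

## Working session

There is one attempt and no reset: what is moved stays moved. The work goes in short steps, Python scripts to look and compute and a tool call to move; the robot and the scene stay as the last step left them, time stands still between calls to the robot, and variables do not carry over. Pictures are saved under pics/ and viewed, at most 10 in all, crops included, and the job is handed in when it is done.

Besides the shell and the picture viewer there is one more tool, called after ">>>" as a command line: name --argument value ..., lists and objects as JSON in quotes. carry_out: Moves the arm, as the interface text tells. Its arguments: {"type":"object","properties":{"increments":{"type":"array","items":{"type":"array"}}},"required":["increments"]}

```bash
mkdir -p pics
cat > h.py <<'E'
import numpy as np, cv2
from bench import robot
def ray(c,u,v):
    f=240/np.tan(np.radians(c['vfov'])/2); T=np.array(c['T'])
    d=T[:3,:3]@np.array([(u-c['cx'])/f,(v-c['cy'])/f,1]); return T[:3,3],d/np.linalg.norm(d)
def onz(c,u,v,z):
    o,d=ray(c,u,v); return o+d*(z-o[2])/d[2]
def proj(c,p):
    f=240/np.tan(np.radians(c['vfov'])/2); T=np.array(c['T']); q=T[:3,:3].T@(np.array(p)-T[:3,3])
    return q[0]/q[2]*f+c['cx'],q[1]/q[2]*f+c['cy']
E
python3 - <<'E'
from h import *
print({k:v for k,v in robot.get_obs().items()})
for n in("side","top"):
    cv2.imwrite(f'pics/{n}.png',robot.snapshot(n)); c=robot.get_calibration(n); print(n,c)
E
```

```text
{'time': 0.0, 'joint_positions': array([-1.39105252e+00,  8.79551063e-02,  1.37224255e+00,  3.11017237e-06,
        1.68358701e+00, -1.03119942e-01]), 'qvel': array([ 1.32305600e-03, -5.51873816e-04, -3.07095798e-04,  6.00661597e-04,
       -7.42644940e-04, -3.25928183e-05]), 'joint_torque': array([ 2.44951502e-05, -3.40185213e+01, -3.02424538e+01,  7.17397872e-02,
        3.31868045e-02, -1.74907400e-04]), 'tool_pos': array([ 0.15340252, -0.52763956,  0.21831002]), 'ee_rot': array([-3.13941260e+00, -2.28714310e-04,  2.82863847e-01]), 'wrist_force': array([ 0.71685035, -0.45780907, -0.9648449 ]), 'wrist_torque': array([-0.01155734, -0.03550845, -0.02736563]), 'finger_force': 0.0, 'width': 0.09357411898477677}
side {'vfov': 50.130565071010004, 'cx': 305.68447711615426, 'cy': 241.58873226289288, 'T': array([[-0.83119681, -0.25095829,  0.49611672, -0.21627598],
       [-0.55595337,  0.38361921, -0.73739552,  1.16344173],
       [-0.00526438, -0.88873857, -0.45838417,  0.73401296],
       [ 0.        ,  0.        ,  0.        ,  1.        ]])}
top {'vfov': 53.03655187746863, 'cx': 321.48761562313086, 'cy': 241.6497910893142, 'T': array([[ 0.00792134, -0.9916073 ,  0.12904344,  0.31194286],
       [-0.99968888, -0.00480062,  0.02447664,  0.12178124],
       [-0.02365172, -0.12919718, -0.99133682,  1.25802496],
       [ 0.        ,  0.        ,  0.        ,  1.        ]])}
```

View pics/top.png

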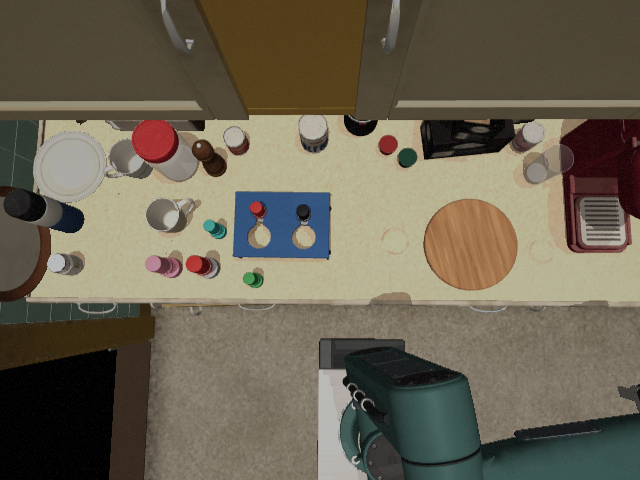

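View pics/side.png

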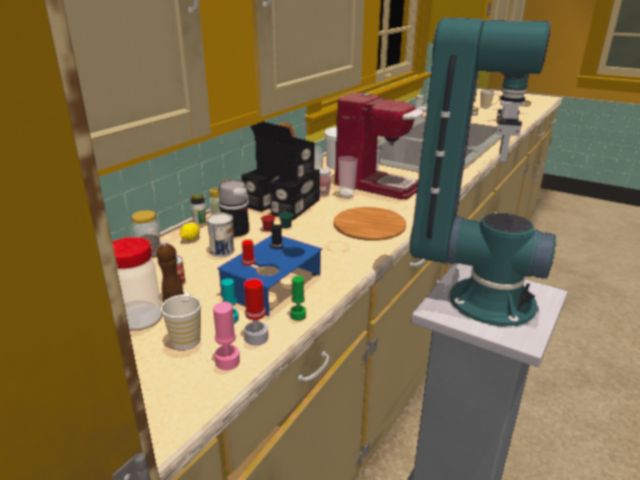

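The top view shows the blue rack at (282,225), with the red handle at (258,209), the black handle at (303,212), and wide holes at (260,236) and (304,237). The board is at (471,244).
There are two red tampers: the one hanging in the rack at (258,209), and a larger one standing at (200,265). The smaller, in-rack one fits the description. The pink, green and turquoise ones are decoys.

Run:
```python
from h import *
c=robot.get_calibration('top'); im=cv2.imread('pics/top.png'); hsv=cv2.cvtColor(im,cv2.COLOR_BGR2HSV)
def big(m,roi):
    z=np.zeros_like(m); x0,y0,x1,y1=roi; z[y0:y1,x0:x1]=m[y0:y1,x0:x1]
    return max(cv2.findContours(z,cv2.RETR_EXTERNAL,cv2.CHAIN_APPROX_NONE)[0],key=cv2.contourArea)
b=big(cv2.inRange(hsv,(100,120,50),(125,255,255)),(225,180,340,270))
P=np.array([onz(c,*p[0],.09)[:2] for p in b],np.float32)
r=cv2.minAreaRect(P); print('rack',r, cv2.boxPoints(r))
# holes: non-blue light
m=cv2.inRange(hsv,(10,20,120),(40,160,255))
for roi in((245,222,275,252),(288,222,320,252)):
    k=big(m,roi); (u,v),rad=cv2.minEnclosingCircle(k); print('hole',u,v,onz(c,u,v,.09),rad)
red=big(cv2.inRange(hsv,(0,150,80),(8,255,255))|cv2.inRange(hsv,(172,150,80),(180,255,255)),(245,195,275,222))
print('red bbox',cv2.boundingRect(red)); 
for n,roi in(('red',(245,195,275,222)),):
    x,y,w,h=cv2.boundingRect(red); print(onz(c,x+w/2,y+w/2,.151))
bl=big(cv2.inRange(hsv,(0,0,0),(180,255,60)),(292,200,316,224)); x,y,w,h=cv2.boundingRect(bl);print('black',x,y,w,h,onz(c,x+w/2,y+w/2,.151))
bd=big(cv2.inRange(hsv,(8,90,90),(22,255,255)),(415,190,530,300))
(u,v),(a,bb),_=cv2.fitEllipse(bd); p=onz(c,u,v,.014); print('board',u,v,a,bb,p)
s=cv2.resize(im[180:300,180:340],None,fx=5,fy=5,interpolation=cv2.INTER_CUBIC); cv2.imwrite('pics/crop.png',s)
```

```text
rack ((0.505580723285675, 0.24993112683296204), (0.23374715447425842, 0.16298644244670868), 89.43696594238281) [[0.42294297 0.13386402]
 [0.5859215  0.13226238]
 [0.58821845 0.36599824]
 [0.42523992 0.36759987]]
hole 258.18609619140625 234.6748809814453 [0.48054837 0.30665015 0.09      ] 12.730371475219727
hole 303.4562072753906 236.572998046875 [0.47634124 0.19500308 0.09      ] 11.9383544921875
red bbox (250, 201, 12, 14)
[0.53746269 0.30379658 0.151     ]
black 296 205 15 17 [0.52469434 0.19180375 0.151     ]
board 470.160400390625 244.27871704101562 90.05992126464844 93.56510162353516 [ 0.46888107 -0.23244306  0.014     ]
```

View pics/crop.png

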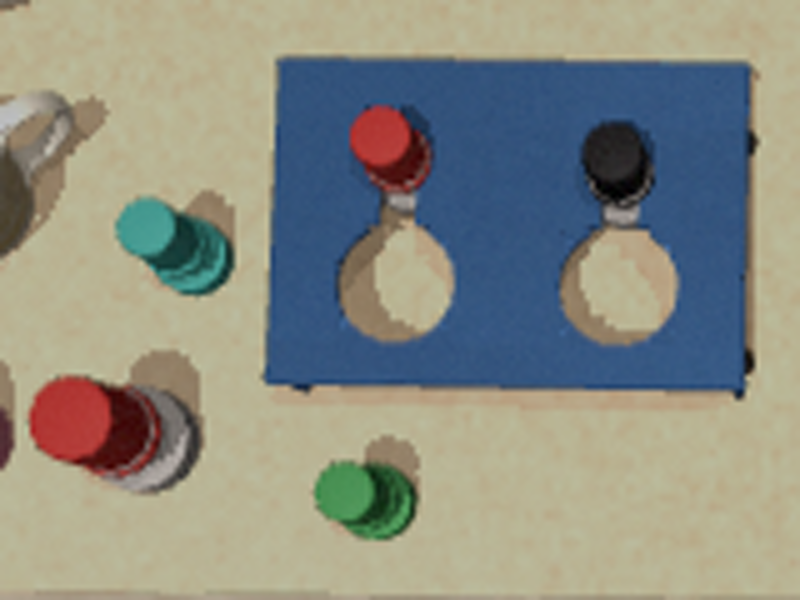

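The crop confirms it: the red handle in the rack (its top at px 256,207) is the smaller of the two red tampers. Its position of about (0.537, 0.304) agrees with the slot line at y = 0.305. I'll move above it now.

>>> carry_out --increments '[[0,[0,0,-20],8.2],[0,[0,0,-20],8.2],[0,[21,-45,0],0],[0,[21,-45,0],0],[0,[21,-45,0],0],[0,[21,-45,0],0],[0,[21,-45,0],0],[0,[21,-45,0],0]]'

```text
time: 0.9
tool_pos: [0.2806, -0.2566, 0.259]
ee_rot: [-3.141, -0.0, -0.004]
wrist_force: [1.8, -0.2, 0.7]
width: 0.0938
finger_force: 0.0
```

>>> carry_out --increments '[[0,[21,-45,0],0],[0,[21,-45,0],0],[0,[21,-45,0],0],[0,[21,-45,0],0],[0,[21,-45,0],0],[0,[21,-45,0],0],[0,[21,-45,0],0],[0,[21,-45,0],0]]'

```text
time: 1.7
tool_pos: [0.4498, 0.103, 0.2591]
ee_rot: [3.141, 0.0, -0.003]
wrist_force: [0.9, -1.5, 0.8]
width: 0.0939
finger_force: 0.0
```

>>> carry_out --increments '[[0,[21,-45,0],0],[0,[21,-45,0],0],[0,[0,0,0],0],[0,[0,0,0],0]]'

```text
time: 2.1
tool_pos: [0.4916, 0.1912, 0.2581]
ee_rot: [3.14, 0.003, -0.001]
wrist_force: [0.1, 0.1, 0.3]
width: 0.0938
finger_force: 0.0
```

Run:
```python
from h import *
o=robot.get_obs(); print(o['tool_pos'],o['ee_rot'],o['time'],o['joint_positions'].round(2))
c=robot.get_calibration('wrist'); im=robot.snapshot('wrist'); cv2.imwrite('pics/w1.png',im); print(c)
for p in((.537,.304,.151),(.471,.305,.09)): print(proj(c,p))
```

```text
[0.49157068 0.19121007 0.25810556] [ 3.14012535e+00  2.84723746e-03 -1.37801914e-03] 2.1 [ 0.26  0.03  1.35 -0.    1.76  1.84]
{'vfov': 63.682701805123116, 'cx': 316.1738200501279, 'cy': 237.0336677119359, 'T': array([[-1.88051654e-03, -9.63604392e-01, -2.67325717e-01,
         5.68957744e-01],
       [-9.99997606e-01,  2.11111894e-03, -5.75221317e-04,
         1.91708397e-01],
       [ 1.11864217e-03,  2.67323995e-01, -9.63606055e-01,
         4.22897875e-01],
       [ 0.00000000e+00,  0.00000000e+00,  0.00000000e+00,
         1.00000000e+00]])}
(np.float64(155.38569931554116), np.float64(177.5205640409635))
(np.float64(189.75554053115368), np.float64(243.3168375832308))
```

View pics/w1.png

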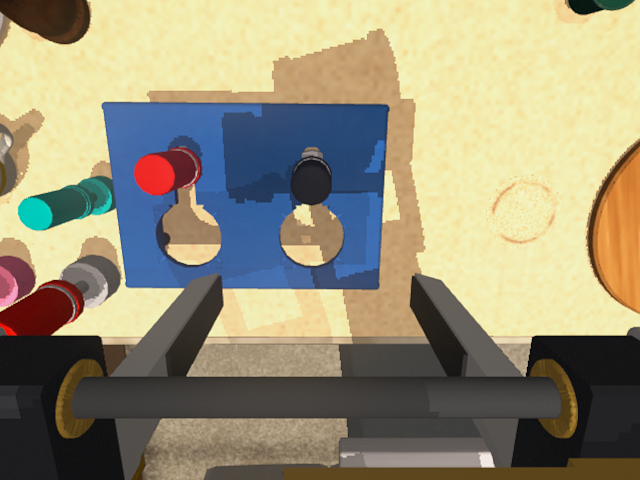

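The wrist view shows the red handle's top at about (155,173), the red hole at about (189,236), the black tamper at (311,180), and the fingers open and clear of everything. I'll refine the positions from this view.

Run:
```python
from h import *
T=np.array([[-1.88051654e-03,-9.63604392e-01,-2.67325717e-01,5.68957744e-01],[-9.99997606e-01,2.11111894e-03,-5.75221317e-04,1.91708397e-01],[1.11864217e-03,2.67323995e-01,-9.63606055e-01,4.22897875e-01]])
c=dict(robot.get_calibration('wrist'),T=T)
for n,u,v,z in(('red top',155,173,.151),('hole',189.5,235.5,.09),('hole2',312,235.5,.09)): print(n,onz(c,u,v,z).round(4))
im=cv2.imread('pics/w1.png'); hsv=cv2.cvtColor(im,cv2.COLOR_BGR2HSV)
b=cv2.inRange(hsv,(100,100,30),(125,255,255)); b[300:]=0; b[:,400:]=0
k=max(cv2.findContours(b,0,1)[0],key=cv2.contourArea)
r=cv2.minAreaRect(np.array([onz(c,*p[0],.09)[:2] for p in k],np.float32)); print(r)
o=robot.get_obs()['tool_pos']; print(o)
```

```text
red top [0.5401 0.3039 0.151 ]
hole [0.4783 0.3046 0.09  ]
hole2 [0.478  0.1952 0.09  ]
((0.5090333223342896, 0.25019609928131104), (0.23394998908042908, 0.16216707229614258), 89.42092895507812)
[0.4915204  0.19024287 0.25878945]
```

>>> carry_out --increments '[[0,[12,-28,0],0],[0,[12,-28,0],0],[0,[12,-28,0],0],[0,[12,-29,0],0],[0,[0,0,0],0],[0,[0,0,0],0],[0,[0,0,0],0]]'

```text
time: 2.85
tool_pos: [0.5402, 0.3016, 0.2602]
ee_rot: [3.141, -0.001, -0.006]
wrist_force: [-0.1, 0.3, 0.5]
width: 0.0942
finger_force: 0.0
```

Run:
```python
from h import *
o=robot.get_obs(); print(o['tool_pos'],o['ee_rot'],o['time'],o['joint_positions'].round(2))
c=robot.get_calibration('wrist'); im=robot.snapshot('wrist'); cv2.imwrite('pics/w2.png',im)
hsv=cv2.cvtColor(im,cv2.COLOR_BGR2HSV)
m=cv2.inRange(hsv,(0,150,80),(8,255,255))|cv2.inRange(hsv,(172,150,80),(180,255,255))
for k in cv2.findContours(m,0,1)[0]:
    if cv2.contourArea(k)>200: x,y,w,h=cv2.boundingRect(k); print(x,y,w,h,onz(c,x+w/2,y+h-w/2,.151),onz(c,x+w/2,y+h,.151))
print(proj(c,(.54,.304,.151)))
```

```text
[0.54019573 0.30159285 0.26022519] [ 3.14116947e+00 -7.11644735e-04 -5.54904635e-03] 2.85 [ 0.42  0.24  1.12 -0.    1.78  1.99]
293 205 39 54 [0.54008554 0.30479026 0.151     ] [0.52494731 0.30491907 0.151     ]
(np.float64(313.5728728097934), np.float64(239.60551741381488))
```

View pics/w2.png

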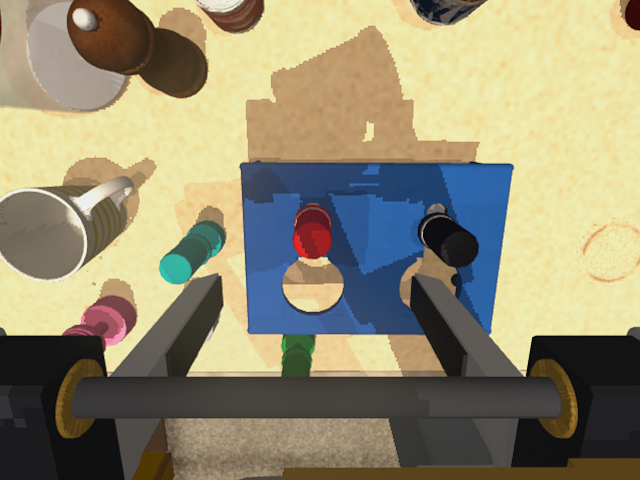

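The view shows the red handle at (312,240), centred between the jaws. The black handle (455,245) and the turquoise tamper (193,250) are outside the finger paths. I'll descend and grip.

>>> carry_out --increments '[[0,[0,-3,20],0],[0,[0,0,30],0],[0,[0,0,30],0],[0,[0,0,30],0],[0,[0,0,20],0],[0,[0,0,10],0],[0,[0,0,0],0],[0,[0,0,0],0]]'

```text
time: 3.7
tool_pos: [0.541, 0.3063, 0.121]
ee_rot: [-3.141, -0.002, -0.004]
wrist_force: [-0.1, -0.1, 0.4]
width: 0.0941
finger_force: 0.0
```

>>> carry_out --increments '[[255,[0,0,0],0],[255,[0,0,0],0],[255,[0,0,0],0],[255,[0,0,0],0],[255,[0,0,0],0],[255,[0,0,0],0],[255,[0,0,0],0],[255,[0,0,0],0]]'

```text
time: 4.5
tool_pos: [0.5403, 0.3065, 0.1193]
ee_rot: [3.141, 0.0, -0.003]
wrist_force: [-0.2, -0.2, -1.1]
width: 0.0337
finger_force: 0.0
```

>>> carry_out --increments '[[255,[0,0,0],0],[255,[0,0,0],0],[255,[0,0,0],0],[255,[0,0,0],0]]'

```text
time: 4.9
tool_pos: [0.5404, 0.3061, 0.1194]
ee_rot: [3.141, 0.0, -0.004]
wrist_force: [-0.9, -1.2, -0.3]
width: 0.0297
finger_force: 30.0
```

>>> carry_out --increments '[[255,[0,0,-3],0],[255,[0,0,-3],0],[255,[0,0,0],0],[255,[0,0,0],0]]'

```text
time: 5.3
tool_pos: [0.5403, 0.3067, 0.1253]
ee_rot: [-3.141, 0.0, -0.003]
wrist_force: [0.4, 0.2, -1.9]
width: 0.0296
finger_force: 30.0
```

>>> carry_out --increments '[[255,[-8,1,0],0],[255,[-10,0,0],0],[255,[-10,0,0],0],[255,[-10,0,0],0],[255,[-10,0,0],0],[255,[-10,0,0],0],[255,[-6,0,0],0],[255,[0,0,0],0]]'

```text
time: 6.1
tool_pos: [0.4755, 0.3059, 0.1256]
ee_rot: [-3.142, -0.0, -0.003]
wrist_force: [-0.3, 0.1, -2.0]
width: 0.0294
finger_force: 30.0
```

Run:
```python
from h import *
o=robot.get_obs(); print(o['tool_pos'],o['wrist_force'],o['finger_force'],o['time'])
c=robot.get_calibration('wrist'); im=robot.snapshot('wrist')
s=robot.snapshot('side'); s=cv2.resize(s[200:360,180:360],(540,480),interpolation=cv2.INTER_CUBIC)
cv2.imwrite('pics/w3.png',cv2.resize(np.hstack([cv2.resize(im,(640,480)),s]),(800,325)))
print(proj(c,(.4755,.305,.09)))
```

```text
[0.47548493 0.30585695 0.12564804] [-0.30125329  0.09208498 -1.95476594] 29.997065663337708 6.1
(np.float64(318.62218292675567), np.float64(275.07862252887725))
```

View pics/w3.png

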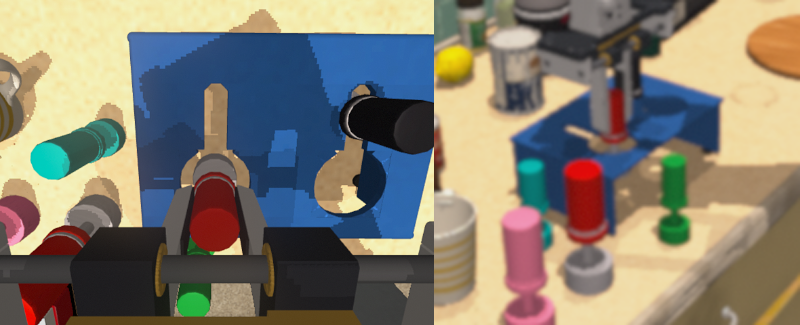

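The wrist view shows the red tamper's collar over the wide hole, centred left to right. The slot behind it is empty, and the black tamper is still hanging. I'll lift gently while watching the force.

>>> carry_out --increments '[[255,[0,0,-4],0],[255,[0,0,-4],0],[255,[0,0,-4],0],[255,[0,0,-3],0],[255,[0,0,0],0]]'

```text
time: 6.7
tool_pos: [0.4769, 0.3059, 0.1413]
ee_rot: [-3.141, -0.001, -0.004]
wrist_force: [0.6, 0.9, -2.3]
width: 0.0298
finger_force: 30.0
```

>>> carry_out --increments '[[255,[0,0,-5],0],[255,[0,0,-5],0],[255,[0,0,-5],0],[255,[0,0,0],0]]'

```text
time: 7.1
tool_pos: [0.4769, 0.306, 0.1568]
ee_rot: [-3.141, -0.002, -0.003]
wrist_force: [0.5, -0.0, -2.8]
width: 0.0297
finger_force: 30.0
```

Nothing is touching. I'll lift clear and carry it to the board.

>>> carry_out --increments '[[255,[0,0,-10],0],[255,[0,0,-15],0],[255,[0,0,-20],0],[255,[0,0,-25],0],[255,[0,0,-25],0],[255,[0,0,-20],0],[255,[0,10,0],0],[255,[0,25,0],0]]'

```text
time: 7.9
tool_pos: [0.4763, 0.2712, 0.2712]
ee_rot: [-3.141, -0.002, -0.001]
wrist_force: [0.2, -0.3, -2.8]
width: 0.03
finger_force: 30.0
```

>>> carry_out --increments '[[255,[0,30,0],0],[255,[0,35,0],0],[255,[0,35,0],0],[255,[0,35,0],0],[255,[0,35,0],0],[255,[0,35,0],0],[255,[0,35,0],0],[255,[0,35,0],0]]'

```text
time: 8.7
tool_pos: [0.4743, -0.0061, 0.2698]
ee_rot: [3.141, 0.001, -0.004]
wrist_force: [-0.1, -1.0, -2.2]
width: 0.0296
finger_force: 30.0
```

>>> carry_out --increments '[[255,[0,35,0],0],[255,[0,35,0],0],[255,[0,35,0],0],[255,[0,35,0],0],[255,[0,30,0],0],[255,[0,20,0],0],[255,[0,10,0],0],[255,[0,0,0],0]]'

```text
time: 9.5
tool_pos: [0.4739, -0.2052, 0.2697]
ee_rot: [-3.141, 0.001, -0.006]
wrist_force: [0.1, -0.4, -2.2]
width: 0.0293
finger_force: 30.0
```

Run:
```python
from h import *
o=robot.get_obs(); print(o['tool_pos'],o['ee_rot'],o['wrist_force'],o['finger_force'],o['time'])
im=robot.snapshot('wrist'); s=robot.snapshot('side')
cv2.imwrite('pics/w4.png',cv2.resize(np.hstack([im,s]),(800,300)))
```

```text
[ 0.47388919 -0.20520893  0.26971256] [-3.14101739e+00  1.36787153e-03 -5.60267580e-03] [ 0.14419417 -0.37311923 -2.22504769] 29.996978044509888 9.5
```

View pics/w4.png

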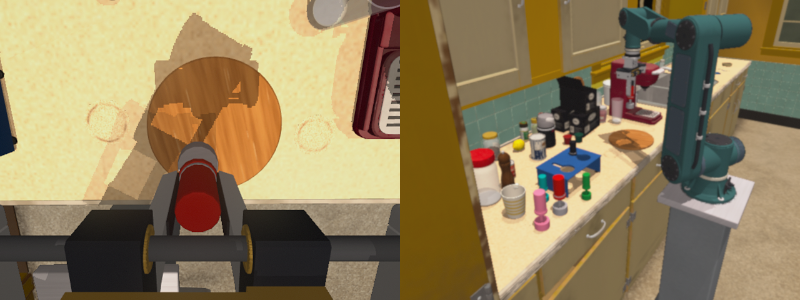

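The view shows the board directly below, with its centre slightly to the right (about 343,200 at full size). The tamper is upright in the jaws. I'll shift 27 mm and descend, then creep the last few millimetres.

>>> carry_out --increments '[[255,[-2,13,15],0],[255,[-2,14,30],0],[255,[0,0,35],0],[255,[0,0,35],0],[255,[0,0,30],0],[255,[0,0,17],0],[255,[0,0,8],0],[255,[0,0,0],0]]'

```text
time: 10.4
tool_pos: [0.4695, -0.2305, 0.0986]
ee_rot: [-3.14, 0.003, -0.003]
wrist_force: [0.3, -0.2, -1.6]
width: 0.0296
finger_force: 30.0
```

>>> carry_out --increments '[[255,[0,0,2],0],[255,[0,0,2],0],[255,[0,0,1],0],[255,[0,0,0],0],[255,[0,0,0],0]]'

```text
time: 10.9
tool_pos: [0.4707, -0.2314, 0.0959]
ee_rot: [3.141, -0.001, -0.003]
wrist_force: [0.3, -0.1, -2.7]
width: 0.0298
finger_force: 30.0
```

>>> carry_out --increments '[[255,[0,0,1],0],[255,[0,0,1],0],[255,[0,0,0],0]]'

```text
time: 11.2
tool_pos: [0.4704, -0.2312, 0.0932]
ee_rot: [-3.141, 0.0, -0.003]
wrist_force: [-0.3, 0.2, -2.0]
width: 0.0292
finger_force: 30.0
```

>>> carry_out --increments '[[255,[0,0,1],0],[255,[0,0,0],0],[255,[0,0,0],0]]'

```text
time: 11.5
tool_pos: [0.4704, -0.2312, 0.0924]
ee_rot: [-3.142, 0.0, -0.003]
wrist_force: [0.5, -0.6, -2.4]
width: 0.0299
finger_force: 30.0
```

>>> carry_out --increments '[[255,[0,0,1],0],[255,[0,0,0],0],[255,[0,0,0],0]]'

```text
time: 11.8
tool_pos: [0.4705, -0.2313, 0.0914]
ee_rot: [3.142, 0.0, -0.003]
wrist_force: [-0.1, -0.2, -3.0]
width: 0.0298
finger_force: 30.0
```

>>> carry_out --increments '[[255,[0,0,1],0],[255,[0,0,0],0],[255,[0,0,0],0]]'

```text
time: 12.1
tool_pos: [0.4707, -0.2313, 0.0914]
ee_rot: [3.141, -0.001, -0.003]
wrist_force: [-2.1, 0.3, 3.9]
width: 0.0297
finger_force: 30.0
```

The force turned positive, so the tamper is resting on the board. I'll release, retreat and check.

>>> carry_out --increments '[[200,[0,0,0],0],[150,[0,0,0],0],[60,[0,0,0],0],[0,[0,0,0],0],[0,[0,0,0],0],[0,[0,0,0],0],[0,[0,0,0],0],[0,[0,0,0],0]]'

```text
time: 12.9
tool_pos: [0.4705, -0.2313, 0.0904]
ee_rot: [3.142, 0.0, -0.003]
wrist_force: [-0.4, 0.0, 0.9]
width: 0.082
finger_force: 0.0
```

>>> carry_out --increments '[[0,[0,0,-10],0],[0,[0,0,-25],0],[0,[0,0,-35],0],[0,[0,0,-35],0],[0,[0,0,-30],0],[0,[0,0,-15],0],[0,[0,0,0],0],[0,[0,0,0],0]]'

```text
time: 13.7
tool_pos: [0.4702, -0.2311, 0.2395]
ee_rot: [-3.141, 0.001, -0.003]
wrist_force: [0.7, -0.3, -0.9]
width: 0.0942
finger_force: 0.0
```

Run:
```python
from h import *
o=robot.get_obs(); print(o['tool_pos'],o['wrist_force'],o['width'],o['time'])
im=robot.snapshot('wrist'); s=robot.snapshot('side')[60:300,200:520]
cv2.imwrite('pics/w5.png',cv2.resize(np.hstack([im,cv2.resize(s,(640,480))]),(800,300)))
```

```text
[ 0.47016344 -0.23106726  0.23948229] [ 0.66833508 -0.25577009 -0.8957941 ] 0.09416180794951574 13.7
```

View pics/w5.png

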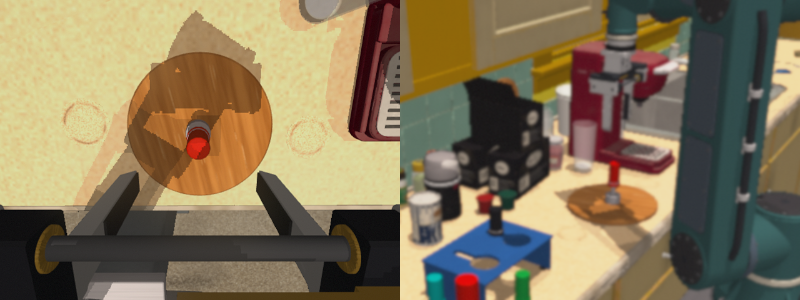

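The red tamper stands upright on the board (wrist view 198,140). The black one still hangs in the rack, and the gripper is clear.

```bash
python3 -c "
from bench import robot
print(robot.close_job())"
```

```text
the job is handed in; nothing more can be done
None
```

The red-handled tamper came out through the wide end of its slot and stands upright on the wooden board, the black one still hangs in the rack, and the job is handed in at about 13.8 s.

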